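# Find the balance point of a weighted press bar

### The job

The walnut press bar has a lead weight hidden somewhere inside it, and its balance point must be found before a handle is fitted: lift the bar level off its cradle and find out, by feel or by eye, where along its length it does not tip. Then lower that point across the narrow brass crest of the balance stand until the crest carries a good part of the weight while you still hold the bar, pause a moment to feel that it stays level, and let go, so that it balances there by itself. Never let the bar tip steeply or drop, do not press hard on the stand, and leave the thread spool, the beeswax and the tin where they are.

Things in the scene. Friction and masses are not known exactly. Their poses are not given: they have to be found in the camera images.
- bar_center (a point): Geometric centre of the loose bar: walnut with brass end caps, 260 long (x) x 26 wide (y) x 26 high (z) mm, three thin dark lines across its top (centre, 50 mm either side). x runs along the bar, z up. Grip it across its width, anywhere within 70 mm of this point.
- bar: The same bar; origin at the centre of its underside, 13 mm below its centre, x along it, z up. Weight 0.35 to 0.5 kg. A lead slug, out of sight, is set fast inside: the centre of gravity is on the long axis, up to about 55 mm from the middle towards either end, different each time.
- cradle: Fixed wooden cradle under the bar at the start: a 240 x 64 x 12 mm board with two notched uprights (14 mm thick) 95 mm either side of its centre along its x. The bar's underside lies 60 mm above the table in notches 30 mm wide, cheeks 12 mm high beside the bar; free space between the uprights. Origin at the centre of its underside, on the table.
- stand: Fixed balance stand: round green foot 90 mm across, steel stem, sprung brass head (22 mm sleeve) with a narrow flat crest 95 mm above the table, 12 mm along x and 22 mm along y. Origin under the foot, on the table; z up. The bar belongs along the stand's x (either way round); it stays only if its centre of gravity is over the 12 mm.
- head (a joint): How far the stand's sprung head is pressed down, m: 0 when free, 0.012 at its stop. The spring takes 700 N per metre, so the bar's own weight presses it about 5 to 7 mm down.
- crest (a point): Centre of the flat top of the stand's crest, 95 mm above the table when free; it sinks with the head.
- spool: Bystander: ochre thread spool, 50 x 63 x 44 mm high, origin at its underside.
- wax: Bystander: yellow block of beeswax, 34 x 52 x 19 mm high, origin at its underside.
- tin: Bystander: small green-lidded tin, 67 x 97 x 25 mm high, origin at its underside.
Mind the look-alikes: they are no part of the job. Several things look just like the stand: the one meant starts farthest from the robot's base.

How it is judged:
By the outcome, as a careful person would: the job done as asked, in the order asked, and still so for the second after the job is handed in, with the robot touching nothing.
It also fails if it takes over 54 s, if anything falls off the work surface, if the arm or the gripper's body presses on something with over 40 N, if the wrist force passes 120 N, or if a joint passes its speed limit or range.

### The arm

A 6-joint arm with a two-finger parallel gripper is mounted at the origin on the work surface; the furniture and walls round the work are solid. World frame = base frame: x ahead of the robot, y to its left, z up, the work surface at z = 0. Lengths are in mm, angles in rad, forces in N, time in s.
With the tool pointing down it reaches from about 350 to 1000 mm from the base axis. Payload 7.1 kg.
Tool frame: the origin (TCP) lies midway between the tips of the shut fingers; the grasp point (between the pads) lies 19 mm behind it; z points along the fingers, y is the line along which they close (so a half turn about z gives the same grasp; the last joint's range is limited). The gripper opens to 85 mm and grips with 20 to 120 N. Pads are 22 mm wide; open, the fingers measure 114 mm over their backs; the gripper's body (76 mm by 85 mm) begins 54 mm behind the grasp point. The pads swing forward as they close: fully open they stand 13 mm farther back than shut.
Start: joints at [-1.28, 0.423, 1.63, -0, 1.089, -0.019], TCP at [190.56, -595.224, 231.319] pointing down, gripper open.
Joint ranges: [-3, 3], [-0.9, 2.11], [0.09, 2.58], [-1.31, 4.45], [0.11, 2.69], [-2.54, 2.54]. Speed limits (rad/s): [2.39, 2.39, 3.01, 3.14, 3.14, 3.14].

### API

Orientations are given as a rotation vector (axis times angle).
In Python, from station import * gives the robot as it stands. The module is installed in compiled form; this text tells all that it offers.
- The arm moves only by the shell command python3 -m jog 'ROWS' [FORCE]. ROWS is a JSON object of lists of equal length, an entry for each row: "offset": the shift along the tool's x, y, z in cm, a list of three; "turn": the turn about the tool's z in rad; "hand": the closure in counts, from 0 (fully open) to 255 (shut). In form: {"offset": [[dx, dy, dz], ...], "turn": [turn, ...], "hand": [hand, ...]}. A call has 1 to 20 rows; each row shifts and turns the commanded pose from where the row before left it, along the tool's axes as they then stand; what a row does not reach is not made up. A row lasts 1/10 s, in which the tool goes at most 50 mm and 8.59 degrees, less where a joint would pass 70% of its speed; a pose out of reach is approached as far as the arm can. A call is refused whole if a number of a shift passes 5 or a number of a turn 0.15, either way. A call with a gripper value outside its range is refused whole. The fingers move at their own pace and stop on an object; FORCE is the grip in N (left out, the last holds). Time passes only in rows, so rows that do not move let the fingers close. It gives the time, the measured TCP pose, the force, the opening and the grip force at its end, in the units of the state.
- read_state(): the state, without advancing time (a new reading comes with each control period).
- camera(name): name is "scene" or "side" or "wrist"; returns a dict with "color" (420x560x3 uint8, blue, green, red), "z_map" (420x560 float32, mm along the optical axis (not along the pixel's ray), 0 where there is no reading), "mtx" (3x3 intrinsics, pixels), "extrinsics" (4x4, takes a point from camera to world coordinates). Camera axes: x right, y down, z forward; pixel columns grow to the right and rows downward; lengths in mm; the calibration is good to about 2 mm. The wrist camera is an equidistant fisheye: a pixel r from the principal point sees the ray r / f radians off the axis. A picture is of the moment at which its call begins.
- close_job(): hands the job in; it is judged then, once.
The state is a dict: "time": time; "joint_positions": joint angles; "qvel": joint speeds; "effort": joint torques, N m; "tool_pos": TCP position; "ee_rot": TCP orientation; "contact_force": force on the tool from outside, world axes, zero at the start; "torque": the same for the moment, N m; "grip_width": finger opening in mm; "gripper_force": force on a finger pad.
Only numpy, scipy, OpenCV 4.12 (cv2) and the standard library are available. Lean on these libraries where they do the work, as an engineer would, in place of code of your own. Each camera call takes 0.05 s, during which the arm holds its last target. There are 200 camera calls.

## Working session

There is one attempt and no reset: what is moved stays moved. The work goes in short steps, Python scripts to look and compute and a shell command to move; the robot and the scene stay as the last step left them, time stands still between calls to the robot, and variables do not carry over. Pictures are saved under pics/ and viewed, at most 10 in all, crops included, and the job is handed in when it is done.

```bash
mkdir -p pics; cat > h.py <<'E'
from station import *
import numpy as np, cv2
def world(c):
    z=c["z_map"].astype(float);K=c["mtx"];T=np.array(c["extrinsics"])
    v,u=np.indices(z.shape)
    P=np.stack([(u-K[0][2])/K[0][0]*z,(v-K[1][2])/K[1][1]*z,z],-1)
    W=P@T[:3,:3].T+T[:3,3]; W[z==0]=np.nan
    return W
E
python3 - <<'E'
from h import *
for n in("scene","side"):
    c=camera(n);cv2.imwrite(f"pics/{n}0.png",c["color"]);np.savez(f"{n}0.npz",W=world(c),c=c["color"])
    print(n,np.round(c["extrinsics"],2).tolist())
print(read_state())
E
```

```text
scene [[0.58, -0.5, 0.64, -175.4], [-0.81, -0.36, 0.45, -691.58], [0.01, -0.79, -0.62, 728.54], [0.0, 0.0, 0.0, 1.0]]
side [[0.94, -0.12, 0.33, 167.23], [-0.35, -0.37, 0.86, -1046.93], [0.02, -0.92, -0.38, 454.73], [0.0, 0.0, 0.0, 1.0]]
{'time': 0.1, 'joint_positions': array([-1.27997688e+00,  4.23777183e-01,  1.63057384e+00,  1.22144114e-05,
        1.08860858e+00, -1.90014993e-02]), 'qvel': array([-0.00147832, -0.00295892, -0.00196693, -0.00082726,  0.0007508 ,
       -0.00025206]), 'effort': array([-1.58102175e-04, -5.58423007e+01, -2.82445800e+01, -3.90083085e-05,
        2.93140845e-03,  7.84938035e-07]), 'tool_pos': array([ 190.445688  , -594.7793934 ,  230.63106825]), 'ee_rot': array([-3.10263496e+00, -4.84503501e-01,  2.73972286e-04]), 'contact_force': array([-0.42963681, -0.37301731, -0.24195614]), 'torque': array([-0.04175286, -0.00385473, -0.02060403]), 'gripper_force': 0.0, 'grip_width': 85.65648323380302}
```

View pics/scene0.png

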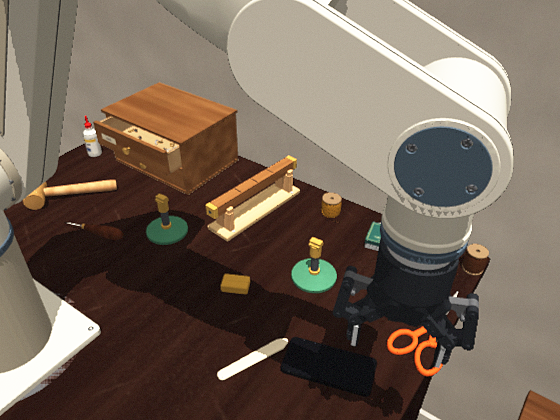

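View pics/side0.png

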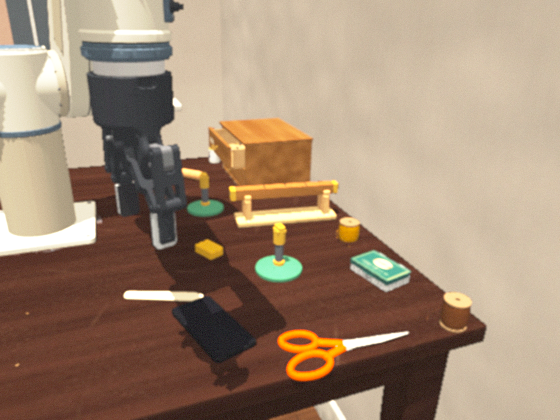

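The scene picture shows two stands, at scene pixels (165,215) and (315,265), which are (205,195) and (279,250) in the side view. The bar on its cradle runs from (212,210) to (293,160). Next I'll measure these and crop the stands.

```bash
python3 - <<'E'
from h import *
d=np.load("scene0.npz");W=d["W"];c=d["c"]; s=np.load("side0.npz");Ws=s["W"];cs=s["c"]
def reg(W,c,name,x0,y0,x1,y1,zlo,zhi):
    P=W[y0:y1,x0:x1].reshape(-1,3); P=P[(P[:,2]>zlo)&(P[:,2]<zhi)]
    r=cv2.minAreaRect(P[:,:2].astype(np.float32)); print(name,len(P),"med",np.median(P,0).round(1),"zmax",np.percentile(P[:,2],98).round(1),"rect",np.round(r[0],1),np.round(r[1],1),round(r[2],1),"r",round(np.hypot(*r[0])))
    return P
for W_,c_,n,L in((W,c,"sc",dict(footA=(140,212,195,248,3,14),crA=(150,188,180,210,85,105),footB=(285,255,342,295,3,14),crB=(303,232,330,256,85,105),bar=(203,152,302,222,78,95),wax=(215,268,255,298,8,30),spool=(318,188,345,222,30,60))),(Ws,cs,"si",dict(footA=(183,195,228,220,3,14),crA=(192,165,214,186,85,105),footB=(250,250,306,283,3,14),crB=(268,218,292,240,85,105),bar=(225,175,343,205,78,95),wax=(190,236,226,262,8,30),spool=(335,213,363,246,30,60),tin=(345,245,415,292,15,40)))):
    for k,v in L.items():
        try: reg(W_,c_,n+" "+k,*v)
        except Exception as e: print(k,e)
a=cv2.resize(c[180:300,140:350],None,fx=3.6,fy=3.6,interpolation=2);cv2.imwrite("pics/crop1.png",a)
E
```

```text
sc footA 768 med [358.5 -14.8   9.6] zmax 13.6 rect [365.7  -5.4] [88.6 88.3] 85.0 r 366
sc crA 91 med [365.   -6.9  91.7] zmax 95.2 rect [366.4  -4.6] [19.  25.5] 3.9 r 366
sc footB 1031 med [ 429.8 -346.     9.4] zmax 13.7 rect [ 441.2 -337.9] [93.3 88.6] 21.7 r 556
sc crB 116 med [ 436.4 -339.2   91.9] zmax 95.7 rect [ 438.7 -338.6] [18.3 21.9] 0.7 r 554
sc bar 1011 med [ 523.3 -116.6   84.3] zmax 87.1 rect [545.4 -38.6] [185.1 262.2] 83.4 r 547
sc wax 420 med [ 324.9 -233.6   16.4] zmax 19.9 rect [ 327.4 -230.9] [37.7 52.2] 28.7 r 401
sc spool 234 med [ 630.6 -261.5   39.3] zmax 42.0 rect [ 634.4 -259.7] [44.1 44.2] 87.9 r 686
si footA 389 med [361.4 -24.1   9.5] zmax 13.7 rect [366.5 -10.6] [86.  86.7] 80.3 r 367
si crA 45 med [364.9 -12.5  91.1] zmax 95.4 rect [365.4  -7.7] [17.3 27.6] 8.2 r 365
si footB 815 med [ 431.5 -354.8    9.8] zmax 13.7 rect [ 438.1 -342. ] [88.8 87.2] 68.3 r 556
si crB 98 med [ 436.7 -344.8   90.9] zmax 95.2 rect [ 437.6 -340.2] [18. 24.] 11.0 r 554
si bar 702 med [ 529.1 -122.    84.7] zmax 86.6 rect [ 535.8 -118.3] [ 30.7 259.5] 83.0 r 549
si wax 293 med [ 325.2 -240.7   16.6] zmax 19.3 rect [ 325.3 -233.7] [34.6 55.4] 28.7 r 401
si spool 212 med [ 630.3 -267.7   39.8] zmax 41.5 rect [ 633.  -262.4] [41.7 42. ] 71.9 r 685
si tin 1172 med [ 612.1 -424.2   23.2] zmax 25.4 rect [ 650.7 -411.8] [142.3  98.8] 12.2 r 770
```

View pics/crop1.png

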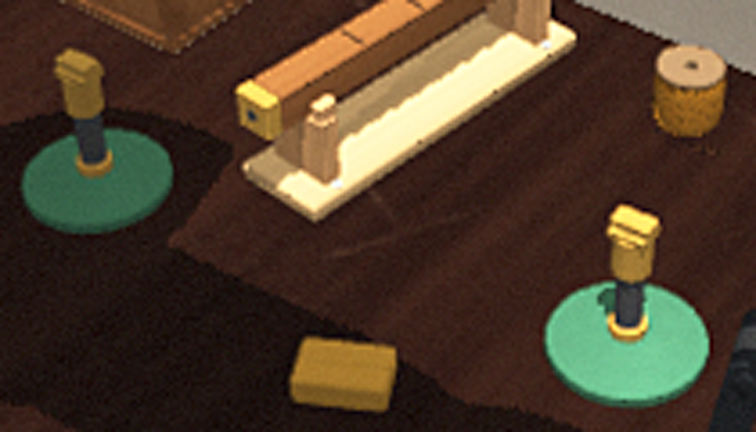

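Candidates: stand A at scene (165,215), 366 mm from the base, and stand B at (315,265), 555 mm from the base. The crop confirms that both look alike, so B is the one meant because it is farther away; its crest is at about (438,-340). I'll go over it first for a close look.

```bash
python3 -m jog '{"offset":[[0,0,0],[0,0,0],[0,0,0],[1.95,-2.57,0],[1.95,-2.57,0],[1.95,-2.57,0],[1.95,-2.57,0],[1.95,-2.57,0],[1.95,-2.57,0],[1.95,-2.57,0],[1.95,-2.57,0],[1.95,-2.57,0],[1.95,-2.57,0],[1.95,-2.57,0],[0,0,0],[0,0,0]],"turn":[0.144,0.144,0.144,0,0,0,0,0,0,0,0,0,0,0,0,0],"hand":[0,0,0,0,0,0,0,0,0,0,0,0,0,0,0,0]}'
cat >> h.py <<'E'
def wworld(c):
    z=c["z_map"].astype(float);K=np.array(c["mtx"]);T=np.array(c["extrinsics"])
    v,u=np.indices(z.shape);a=(u-K[0,2])/K[0,0];b=(v-K[1,2])/K[1,1];r=np.hypot(a,b)+1e-9
    t=np.tan(np.minimum(r,1.5))*z; P=np.stack([a/r*t,b/r*t,z],-1)
    W=P@T[:3,:3].T+T[:3,3]; W[z==0]=np.nan
    return W
E
python3 - <<'E'
from h import *
c=camera("wrist");W=wworld(c);cv2.imwrite("pics/w1.png",c["color"]);np.savez("w1.npz",W=W,c=c["color"])
print(np.round(c["mtx"],1).tolist(),np.round(c["extrinsics"],3).tolist())
near=np.hypot(W[...,0]-438,W[...,1]+340)
for lo in(88,92,93):
    m=(near<30)&(W[...,2]>lo)&(W[...,2]<105)
    P=W[m];print(lo,len(P),P.mean(0).round(1) if len(P) else "",cv2.minAreaRect(P[:,:2].astype(np.float32)) if len(P)>5 else "")
d=np.load("scene0.npz")["W"][80:190,100:238].reshape(-1,3);d=d[d[:,2]>60];print("cab",np.nanpercentile(d,[1,99],0).round())
E
```

```text
time: 1.7
tool_pos: [438.0, -340.3, 231.0]
ee_rot: [-3.136, 0.189, 0.001]
contact_force: [0.1, -0.2, 0.4]
grip_width: 85.5
gripper_force: 0.0
[[325.2, 0.0, 282.9], [0.0, 325.2, 215.7], [0.0, 0.0, 1.0]] [[-0.121, -0.956, -0.269, 505.256], [-0.993, 0.116, 0.033, -348.974], [-0.0, 0.271, -0.963, 372.755], [0.0, 0.0, 0.0, 1.0]]
88 451 [ 440.6 -338.3   92.9] ((439.9822692871094, -338.258056640625), (17.937519073486328, 21.940187454223633), 3.261171579360962)
92 341 [ 439.9 -338.3   94.2] ((439.67120361328125, -338.2890625), (12.289604187011719, 21.88091468811035), 2.605910539627075)
93 320 [ 439.9 -338.4   94.3] ((439.7638244628906, -338.2851867675781), (11.994929313659668, 21.89423942565918), 2.8959553241729736)
cab [[444.  45.  63.]
 [717. 511. 187.]]
```

View pics/w1.png

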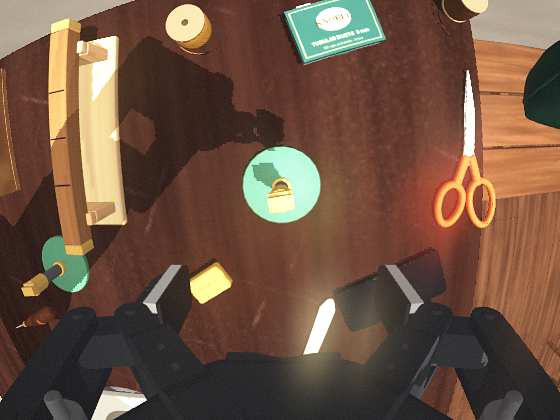

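The wrist view shows stand B's crest at (280,205), and it fits a 12 x 22 mm rectangle at (439.8,-338.3) with x axis about +3°. The bar is on the left, with its centre line at about (57,138). Next I'll go over the bar.

```bash
python3 -m jog '{"offset":[[0.78,-2.58,0],[0.78,-2.58,0],[0.78,-2.58,0],[0.78,-2.58,0],[0.78,-2.58,0],[0.78,-2.58,0],[0.78,-2.58,0],[0.78,-2.58,0.5],[0.78,-2.58,1.5],[0,0,2],[0,0,2],[0,0,0],[0,0,0]],"turn":[0,0,0,0,0,0,0,0,0,0,0,0,0],"hand":[0,0,0,0,0,0,0,0,0,0,0,0,0]}'
python3 - <<'E'
from h import *
c=camera("wrist");W=wworld(c);cv2.imwrite("pics/w2.png",c["color"])
m=(np.hypot(W[...,0]-536,W[...,1]+118)<160)&(W[...,2]>83)&(W[...,2]<92)&(abs(W[...,1]+118)<60)
P=W[m];print(len(P),np.median(P[:,2]),cv2.minAreaRect(P[:,:2].astype(np.float32)))
s=read_state();print(s["tool_pos"],s["ee_rot"])
a=c["color"];g=a.copy();g[m]=g[m]//2+np.array([0,0,127],np.uint8)
cv2.imwrite("pics/w2m.png",np.hstack([cv2.resize(a,(400,300)),cv2.resize(g,(400,300))]))
E
```

```text
time: 3.05
tool_pos: [535.6, -119.8, 171.4]
ee_rot: [-3.136, 0.194, 0.001]
contact_force: [-0.6, -0.8, 0.1]
grip_width: 85.4
gripper_force: 0.0
10868 85.13462964861 ((537.1063842773438, -115.67451477050781), (26.078468322753906, 259.010986328125), 83.23033905029297)
[ 536.10131417 -119.84719695  172.00930367] [ 3.13540481e+00 -1.93846754e-01  1.00069755e-03]
```

View pics/w2m.png

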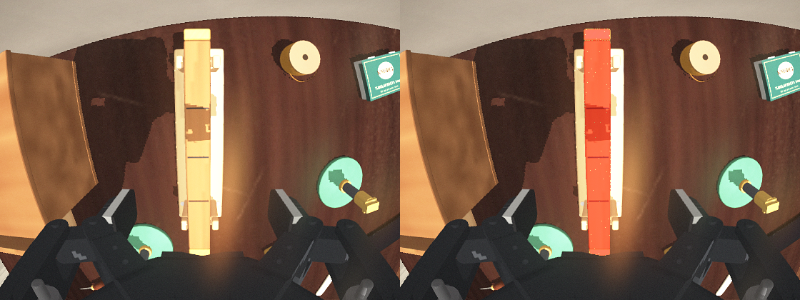

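The mask covers the whole bar top: centre (537.1,-115.7), axis -6.8°. I'll centre on it, go down and tare.

```bash
python3 -m jog '{"offset":[[0.07,-0.41,0],[0,0,1.6],[0,0,1.6],[0,0,1.6],[0,0,1.6],[0,0,1.6],[0,0,1.5],[0,0,1.2],[0,0,0.7],[0,0,0],[0,0,0],[0,0,0]],"turn":[0,0,0,0,0,0,0,0,0,0,0,0],"hand":[0,0,0,0,0,0,0,0,0,0,0,0]}'
cat >> h.py <<'E'
def feel(n=16):
    F=[];T=[];p=[]
    for _ in range(n):
        camera("wrist");s=read_state();F.append(s["contact_force"]);T.append(s["torque"]);p.append(s["tool_pos"])
    print("t",s["time"],"pos",np.mean(p,0).round(2),"w",round(s["grip_width"],1),"grip",round(s["gripper_force"],1),"rot",s["ee_rot"].round(4))
    F,T=np.mean(F,0),np.mean(T,0);a=-np.radians(7);x=np.array([np.cos(a),np.sin(a),0]);y=np.array([np.sin(a),-np.cos(a),0])
    print("F",F.round(3),"T",T.round(4),"sd", np.std(T).round(3),"Ttool x,y",(T@x).round(4),(T@y).round(4))
    return F,T
E
python3 - <<'E'
from h import *
F,T=feel();np.savez("tare.npz",F=F,T=T)
E
```

```text
time: 4.3
tool_pos: [537.6, -115.0, 57.9]
ee_rot: [3.136, -0.192, 0.002]
contact_force: [0.2, 0.5, -0.4]
grip_width: 85.2
gripper_force: 0.0
t 5.1 pos [ 537.23 -114.91   57.52] w 85.3 grip 0.0 rot [-3.1357e+00  1.9180e-01  1.0000e-04]
F [ 0.069  0.231 -0.305] T [ 0.0012 -0.0093  0.0136] sd 0.009 Ttool x,y 0.0024 0.0091
```

```bash
python3 -m jog '{"offset":[[0,0,0],[0,0,0],[0,0,0],[0,0,0],[0,0,0],[0,0,0],[0,0,0],[0,0,0],[0,0,0],[0,0,0],[0,0,0],[0,0,0]],"turn":[0,0,0,0,0,0,0,0,0,0,0,0],"hand":[60,120,180,255,255,255,255,255,255,255,255,255]}' 80
python3 -m jog '{"offset":[[0,0,-0.2],[0,0,-0.3],[0,0,-0.3],[0,0,-0.2],[0,0,0],[0,0,0]],"turn":[0,0,0,0,0,0],"hand":[255,255,255,255,255,255]}'
python3 - <<'E'
from h import *
F,T=feel();t=np.load("tare.npz");print("dF",F-t["F"],"dT",T-t["T"])
c=camera("side");W=world(c);m=(abs(W[...,0]-537)<150)&(abs(W[...,1]+118)<50)&(W[...,2]>90)&(W[...,2]<102);P=W[m]
print(len(P),[ (round(x),round(float(np.median(P[abs(P[:,0]-x)<8][:,2])),1)) for x in (420,450,580,620,650) if (abs(P[:,0]-x)<8).sum()>5])
E
```

```text
time: 6.3
tool_pos: [537.3, -114.9, 57.6]
ee_rot: [3.136, -0.192, 0.001]
contact_force: [-1.0, 0.5, 4.9]
grip_width: 24.9
gripper_force: 79.1
time: 6.9
tool_pos: [537.0, -114.9, 67.3]
ee_rot: [-3.136, 0.192, 0.0]
contact_force: [-0.1, 0.5, -3.8]
grip_width: 24.6
gripper_force: 78.6
t 7.7 pos [ 537.05 -114.88   67.27] w 24.8 grip 78.6 rot [-3.1357  0.1919 -0.    ]
F [-0.043  0.124 -4.109] T [0.0355 0.1908 0.0025] sd 0.082 Ttool x,y 0.0119 -0.1937
dF [-0.1122472  -0.10769036 -3.8036453 ] dT [ 0.0342045   0.20016538 -0.01116857]
597 [(420, 94.7), (450, 95.0), (580, 94.7), (620, 94.7), (650, 94.3)]
```

The bar lifts level. It weighs 3.8 N, and the moment of 0.203 N m puts the centre of gravity about +53 mm along tool x from the grip. I'll set it back down and regrip there.

```bash
python3 -m jog '{"offset":[[0,0,0.3],[0,0,0.3],[0,0,0.2],[0,0,0.1],[0,0,0.1],[0,0,0],[0,0,0],[0,0,0],[0,0,0],[0,0,0],[0,0,0],[0,0,0],[0,0,0]],"turn":[0,0,0,0,0,0,0,0,0,0,0,0,0],"hand":[255,255,255,255,255,255,200,150,100,50,0,0,0]}'
python3 -m jog '{"offset":[[1,0,0],[1.5,0,0],[1.5,0,0],[1,0,0],[0.3,0,0],[0,0,0],[0,0,0]],"turn":[0,0,0,0,0,0,0],"hand":[0,0,0,0,0,0,0]}'
python3 - <<'E'
from h import *
F,T=feel(12);np.savez("tare.npz",F=F,T=T)
E
```

```text
time: 9.05
tool_pos: [537.2, -114.9, 57.3]
ee_rot: [3.136, -0.192, 0.0]
contact_force: [0.5, -0.2, -0.9]
grip_width: 85.3
gripper_force: 0.0
time: 9.75
tool_pos: [589.0, -121.2, 57.0]
ee_rot: [-3.136, 0.192, 0.002]
contact_force: [-0.2, -0.4, -0.0]
grip_width: 85.5
gripper_force: 0.0
t 10.35 pos [ 589.4  -121.31   57.32] w 85.7 grip 0.0 rot [-3.1357  0.1919  0.    ]
F [-0.057 -0.3   -0.096] T [ 0.0078 -0.0022 -0.0001] sd 0.004 Ttool x,y 0.008 0.0013
```

```bash
python3 -m jog '{"offset":[[0,0,0],[0,0,0],[0,0,0],[0,0,0],[0,0,0],[0,0,0],[0,0,0],[0,0,0],[0,0,0],[0,0,0],[0,0,-0.2],[0,0,-0.3],[0,0,-0.3],[0,0,-0.4],[0,0,-0.4],[0,0,-0.4],[0,0,0],[0,0,0]],"turn":[0,0,0,0,0,0,0,0,0,0,0,0,0,0,0,0,0,0],"hand":[60,120,180,255,255,255,255,255,255,255,255,255,255,255,255,255,255,255]}' 80
python3 - <<'E'
from h import *
F,T=feel(16);t=np.load("tare.npz");print("dF",F-t["F"],"dT",T-t["T"])
E
```

```text
time: 12.15
tool_pos: [589.8, -121.4, 77.5]
ee_rot: [3.136, -0.192, 0.001]
contact_force: [-0.1, -1.1, -3.0]
grip_width: 24.5
gripper_force: 78.7
t 12.95 pos [ 589.64 -121.33   77.23] w 25.2 grip 78.7 rot [-3.1357e+00  1.9180e-01  1.0000e-04]
F [ 0.099  0.082 -4.031] T [ 0.0053 -0.0344 -0.0134] sd 0.016 Ttool x,y 0.0094 0.0335
dF [ 0.15591528  0.38186123 -3.9341934 ] dT [-0.00252569 -0.0321199  -0.01327263]
```

The moment is now -0.032 N m, so the centre of gravity lies 7–8 mm back, about +45 mm from the bar's centre. I'll regrip once more and re-feel.

```bash
python3 -m jog '{"offset":[[0,0,0.4],[0,0,0.4],[0,0,0.4],[0,0,0.3],[0,0,0.3],[0,0,0.1],[0,0,0.1],[0,0,0],[0,0,0],[0,0,0],[0,0,0],[0,0,0],[0,0,0],[-0.4,0,0],[-0.35,0,0],[0,0,0],[0,0,0]],"turn":[0,0,0,0,0,0,0,0,0,0,0,0,0,0,0,0,0],"hand":[255,255,255,255,255,255,255,255,200,150,120,120,120,120,120,120,120]}'
python3 - <<'E'
from h import *
F,T=feel(16);np.savez("tare.npz",F=F,T=T)
E
python3 -m jog '{"offset":[[0,0,0],[0,0,0],[0,0,0],[0,0,0],[0,0,0],[0,0,0],[0,0,0],[0,0,-0.2],[0,0,-0.3],[0,0,-0.3],[0,0,-0.4],[0,0,-0.4],[0,0,-0.4],[0,0,0],[0,0,0]],"turn":[0,0,0,0,0,0,0,0,0,0,0,0,0,0,0],"hand":[255,255,255,255,255,255,255,255,255,255,255,255,255,255,255]}' 80
python3 - <<'E'
from h import *
F,T=feel(20);t=np.load("tare.npz");print("dF",F-t["F"],"dT",T-t["T"])
E
```

```text
time: 14.65
tool_pos: [582.1, -120.4, 57.4]
ee_rot: [-3.136, 0.192, 0.0]
contact_force: [-0.4, 0.8, 0.2]
grip_width: 45.2
gripper_force: 0.0
t 15.45 pos [ 582.31 -120.44   57.33] w 45.1 grip 0.0 rot [-3.1357  0.1919  0.    ]
F [-0.118 -0.129 -0.233] T [ 0.0021  0.0036 -0.0098] sd 0.006 Ttool x,y 0.0017 -0.0038
time: 16.95
tool_pos: [582.3, -120.4, 77.5]
ee_rot: [3.136, -0.192, 0.0]
contact_force: [-0.5, -0.2, -3.8]
grip_width: 24.8
gripper_force: 78.6
t 17.95 pos [ 582.21 -120.42   77.25] w 24.5 grip 78.6 rot [-3.1357  0.1919 -0.    ]
F [-0.201  0.055 -4.133] T [-0.0049 -0.0001  0.0055] sd 0.004 Ttool x,y -0.0048 0.0007
dF [-0.08329393  0.18326202 -3.89961696] dT [-0.00701581 -0.00367255  0.01529157]
```

The moment is now zero within 1 mm or so, so the grip is at the balance point. I'll raise the bar and carry it over the stand.

```bash
python3 -m jog '{"offset":[[0,0,-0.8],[0,0,-1.5],[0,0,-1.5],[0,0,-1],[0,0,-0.5],[-0.44,0.9,0],[-0.885,1.8,0],[-0.885,1.8,0],[-0.885,1.8,0],[-0.885,1.8,0],[-0.885,1.8,0],[-0.885,1.8,0],[-0.885,1.8,0],[-0.885,1.8,0],[-0.885,1.8,0],[-0.885,1.8,0],[-0.885,1.8,0],[-0.885,1.8,0],[-0.44,0.9,0]],"turn":[0,0,0,0,0,0,0,0,0,0,0,0,0,0,0,0,0,0,0],"hand":[255,255,255,255,255,255,255,255,255,255,255,255,255,255,255,255,255,255,255]}'
python3 -m jog '{"offset":[[0,0,0],[0,0,0],[0,0,0],[0,0,0],[0,0,0.8],[0,0,1],[0,0,0.6],[0,0,0],[0,0,0]],"turn":[-0.043,-0.043,-0.043,-0.043,0,0,0,0,0],"hand":[255,255,255,255,255,255,255,255,255]}'
python3 - <<'E'
from h import *
F,T=feel(12);np.savez("tare2.npz",F=F,T=T)
for n in("side","scene"):
    c=camera(n);W=world(c);cv2.imwrite(f"pics/{n}3.png",c["color"])
    m=(abs(W[...,0]-400)<170)&(abs(W[...,1]+338)<25)&(W[...,2]>112)&(W[...,2]<140)
    P=W[m].astype(np.float32);print(n,len(P),"bar x",P[:,0].min(),P[:,0].max(),cv2.minAreaRect(P[:,:2].copy()))
    m=(abs(W[...,0]-440)<25)&(abs(W[...,1]+338)<25)&(W[...,2]>88)&(W[...,2]<97)
    P=W[m].astype(np.float32);print("crest",len(P),P.min(0) if len(P) else 0,P.max(0) if len(P) else 0)
E
```

```text
time: 19.85
tool_pos: [437.9, -339.8, 129.8]
ee_rot: [-3.135, 0.194, 0.002]
contact_force: [-0.7, 0.7, -3.7]
grip_width: 25.0
gripper_force: 78.9
time: 20.75
tool_pos: [439.4, -338.5, 105.9]
ee_rot: [-3.14, -0.078, 0.001]
contact_force: [0.0, 0.0, -3.6]
grip_width: 24.7
gripper_force: 78.9
t 21.35 pos [ 439.72 -338.76  106.51] w 25.0 grip 78.9 rot [3.1406e+00 7.8200e-02 1.0000e-04]
F [-0.042 -0.159 -3.815] T [0.0048 0.0107 0.0068] sd 0.002 Ttool x,y 0.0034 -0.0112
side 2254 bar x 262.94763 523.7484 ((393.3899841308594, -344.7381591796875), (260.5009460449219, 39.32815933227539), 1.9275766611099243)
crest 69 [ 429.62082  -352.28973    88.281715] [ 447.44406 -330.19305   95.57042]
scene 1880 bar x 262.94043 520.44 ((391.7313232421875, -337.40631103515625), (49.72431182861328, 257.3013916015625), 89.05286407470703)
crest 29 [ 431.48267  -349.25745    88.043236] [ 448.8042   -341.5924     95.527054]
```

View pics/side3.png

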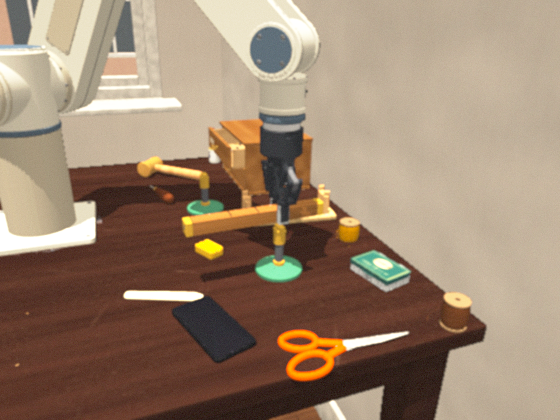

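The side view shows the bar level, with the crest at (280,228) directly under the fingers. I'll lower it gently onto the crest.

```bash
python3 -m jog '{"offset":[[0,0,0.4],[0,0,0.4],[0,0,0.3],[0,0,0.15],[0,0,0.1],[0,0,0.1],[0,0,0.1],[0,0,0.1],[0,0,0],[0,0,0]],"turn":[0,0,0,0,0,0,0,0,0,0],"hand":[255,255,255,255,255,255,255,255,255,255]}'
python3 - <<'E'
from h import *
F,T=feel(14);t=np.load("tare2.npz");print("dF",F-t["F"],"dT",T-t["T"])
E
```

```text
time: 22.45
tool_pos: [439.6, -338.7, 89.9]
ee_rot: [3.141, 0.078, 0.0]
contact_force: [-0.8, 2.0, -1.6]
grip_width: 24.8
gripper_force: 79.0
t 23.15 pos [ 439.6  -338.68   89.87] w 24.7 grip 79.0 rot [-3.1406 -0.0781  0.    ]
F [-0.625  0.454 -2.136] T [0.0802 0.1246 0.0052] sd 0.049 Ttool x,y 0.0644 -0.1335
dF [-0.58295074  0.61317595  1.67873895] dT [ 0.07538767  0.11389027 -0.00161415]
```

The crest carries about 1.7 N, but small lateral forces of about 0.6 N muddy the moment reading. I'll unload, then reload straight down to relieve them.

```bash
python3 -m jog '{"offset":[[0,0,-0.15],[0,0,-0.15],[0,0,-0.1],[0,0,0],[0,0,0]],"turn":[0,0,0,0,0],"hand":[255,255,255,255,255]}'
python3 - <<'E'
from h import *
F,T=feel(14);t=np.load("tare2.npz");print("dF",F-t["F"],"dT",T-t["T"])
E
python3 -m jog '{"offset":[[0,0,0.1],[0,0,0.1],[0,0,0.05],[0,0,0.05],[0,0,0.05],[0,0,0.05],[0,0,0.05],[0,0,0],[0,0,0]],"turn":[0,0,0,0,0,0,0,0,0],"hand":[255,255,255,255,255,255,255,255,255]}'
python3 - <<'E'
from h import *
F,T=feel(14);t=np.load("tare2.npz");print("dF",F-t["F"],"dT",T-t["T"])
E
```

```text
time: 23.65
tool_pos: [439.6, -338.7, 93.8]
ee_rot: [3.141, 0.078, 0.0]
contact_force: [0.1, 0.0, -3.5]
grip_width: 24.8
gripper_force: 78.9
t 24.35 pos [ 439.57 -338.66   93.78] w 25.0 grip 78.9 rot [-3.1406e+00 -7.8300e-02  1.0000e-04]
F [ 0.034 -0.162 -3.948] T [-0.0006  0.007  -0.0039] sd 0.005 Ttool x,y -0.0014 -0.0069
dF [ 0.07622612 -0.00297926 -0.13268149] dT [-0.00534232 -0.0037151  -0.01070989]
time: 25.25
tool_pos: [439.7, -338.7, 89.4]
ee_rot: [3.141, 0.078, 0.0]
contact_force: [1.2, -0.2, -1.8]
grip_width: 24.7
gripper_force: 79.0
t 25.95 pos [ 439.64 -338.72   89.36] w 24.4 grip 79.0 rot [3.1405e+00 7.8200e-02 2.0000e-04]
F [ 0.003  0.109 -1.557] T [-0.0122 -0.0093  0.0004] sd 0.005 Ttool x,y -0.011 0.0107
dF [0.04438218 0.26783263 2.25851432] dT [-0.01697485 -0.02004133 -0.00639475]
```

```bash
python3 -m jog '{"offset":[[0,0,0.05],[0,0,0.05],[0,0,0.02],[0,0,0],[0,0,0],[0,0,0]],"turn":[0,0,0,0,0,0],"hand":[255,255,255,255,255,255]}'
python3 - <<'E'
from h import *
c=camera("side");W=world(c);t=np.load("tare2.npz");np.savez("s4.npz",W=W,c=c["color"])
F,T=feel(14);print("dF",F-t["F"],"dT",T-t["T"])
for nm,z0,z1,y0,y1 in(("finger",112,128,-400,-345),("finger",96,112,-400,-353),("sleeve",75,87,-360,-325),("foot",4,12,-400,-280)):
    m=(abs(W[...,0]-440)<50)&(W[...,1]>y0)&(W[...,1]<y1)&(W[...,2]>z0)&(W[...,2]<z1)
    r=[(v,round(W[v][m[v]][:,0].min(),1),round(W[v][m[v]][:,0].max(),1),np.where(m[v])[0][[0,-1]].tolist(),round(float(np.median(W[v][m[v]][:,1])),1)) for v in range(420) if m[v].sum()>3];print(nm,r[:12])
cv2.imwrite("pics/crop4.png",cv2.resize(c["color"][170:285,215:345],None,fx=5,fy=5,interpolation=2))
E
```

```text
time: 26.55
tool_pos: [439.7, -338.7, 88.2]
ee_rot: [3.141, 0.078, 0.0]
contact_force: [-0.0, 0.9, 0.2]
grip_width: 25.1
gripper_force: 79.1
t 27.3 pos [ 439.64 -338.7    88.15] w 25.0 grip 79.1 rot [3.1406e+00 7.8100e-02 2.0000e-04]
F [ 0.51  -0.434 -0.95 ] T [-0.0468 -0.0437  0.0144] sd 0.028 Ttool x,y -0.0411 0.0491
dF [ 0.55178318 -0.27496931  2.86482818] dT [-0.05159363 -0.05446347  0.00760864]
finger [(214, np.float64(429.1), np.float64(489.6), [277, 307], -348.8), (215, np.float64(428.7), np.float64(486.8), [277, 306], -349.7), (216, np.float64(428.9), np.float64(485.1), [277, 305], -352.3), (217, np.float64(424.0), np.float64(472.6), [273, 299], -354.1), (218, np.float64(408.8), np.float64(458.9), [265, 292], -352.7), (219, np.float64(393.7), np.float64(451.4), [257, 289], -351.9), (220, np.float64(391.1), np.float64(445.3), [256, 288], -353.6), (221, np.float64(391.3), np.float64(446.4), [257, 288], -354.1), (222, np.float64(390.8), np.float64(442.5), [257, 287], -356.2), (223, np.float64(392.0), np.float64(433.5), [258, 282], -356.2)]
finger [(222, np.float64(411.8), np.flo
[... 1102 characters left out ...]
64(427.5), np.float64(473.2), [266, 290], -307.0), (258, np.float64(420.6), np.float64(478.2), [263, 293], -317.6), (259, np.float64(417.6), np.float64(481.1), [262, 295], -314.8), (260, np.float64(412.4), np.float64(480.8), [260, 296], -327.7), (261, np.float64(409.3), np.float64(479.7), [259, 297], -324.4), (262, np.float64(406.1), np.float64(483.4), [258, 299], -329.2), (263, np.float64(403.3), np.float64(481.1), [257, 299], -326.6), (264, np.float64(402.2), np.float64(481.5), [257, 300], -336.3), (265, np.float64(399.1), np.float64(482.3), [256, 301], -334.2), (266, np.float64(398.8), np.float64(481.0), [256, 301], -337.6), (267, np.float64(396.9), np.float64(480.0), [256, 301], -345.1)]
```

View pics/crop4.png

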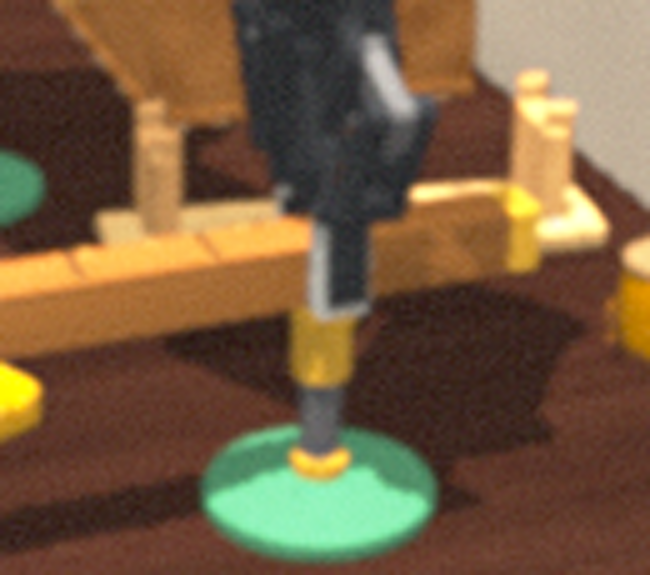

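The crop shows the bar level. The sleeve is centred at side column 279.5 (x≈438.5) under the finger, whose x centre is about 439.5, so they agree within 1–1.5 mm. The crest carries 2.9 of about 3.9 N. I'll go a touch lower, pause, ease the grip and open.

```bash
python3 -m jog '{"offset":[[0,0,0.04],[0,0,0.04],[0,0,0],[0,0,0],[0,0,0],[0,0,0],[0,0,0],[0,0,0]],"turn":[0,0,0,0,0,0,0,0],"hand":[255,255,255,255,255,255,255,255]}'
python3 -m jog '{"offset":[[0,0,0],[0,0,0],[0,0,0],[0,0,0],[0,0,0],[0,0,0]],"turn":[0,0,0,0,0,0],"hand":[255,255,255,255,255,255]}' 20
python3 -m jog '{"offset":[[0,0,0],[0,0,0],[0,0,0],[0,0,0],[0,0,0],[0,0,0],[0,0,0],[0,0,0]],"turn":[0,0,0,0,0,0,0,0],"hand":[165,150,130,115,115,115,115,115]}'
cat >> h.py <<'E'
def ends():
    c=camera("side");W=world(c);m=(abs(W[...,1]+342)<24)&(W[...,2]>80)&(W[...,2]<150)
    for x in(275,300,330,360,390,480,500,515):
        k=m&(abs(W[...,0]-x)<6);print(x,k.sum(),np.nanpercentile(W[...,2][k],[5,95]).round(1) if k.any() else "")
    return c
E
python3 -c "
from h import *
ends()"
```

```text
time: 28.1
tool_pos: [439.6, -338.7, 87.4]
ee_rot: [3.141, 0.078, 0.0]
contact_force: [0.6, -0.8, -0.7]
grip_width: 25.0
gripper_force: 79.1
time: 28.7
tool_pos: [439.6, -338.7, 87.3]
ee_rot: [3.141, 0.078, 0.0]
contact_force: [0.6, -1.0, -0.6]
grip_width: 24.7
gripper_force: 79.1
time: 29.5
tool_pos: [439.6, -338.7, 87.3]
ee_rot: [3.141, 0.078, -0.0]
contact_force: [0.4, 0.2, 0.6]
grip_width: 46.5
gripper_force: 0.0
275 137 [ 92.1 115.7]
300 136 [ 92.1 115.7]
330 130 [ 92.1 115.5]
360 121 [ 91.8 115.3]
390 116 [ 92.  115.2]
480 91 [ 91.4 115.5]
500 103 [ 91.6 114.9]
515 101 [ 91.3 114.9]
```

The bar is free and level. I'll retreat straight up and check.

```bash
python3 -m jog '{"offset":[[0,0,-0.3],[0,0,-0.8],[0,0,-1.2],[0,0,-1.5],[0,0,-2],[0,0,-2],[0,0,-2],[0,0,-2],[0,0,-1],[0,0,0],[0,0,0],[0,0,0],[0,0,0],[0,0,0],[0,0,0]],"turn":[0,0,0,0,0,0,0,0,0,0,0,0,0,0,0],"hand":[115,115,115,115,115,115,115,115,115,115,115,115,115,115,115]}'
python3 -c "
from h import *
c=ends();cv2.imwrite('pics/end.png',c['color'])"
```

```text
time: 31.05
tool_pos: [439.4, -338.6, 214.8]
ee_rot: [-3.14, -0.078, 0.001]
contact_force: [-0.2, -0.5, 0.7]
grip_width: 47.0
gripper_force: 0.0
275 135 [ 92.3 115.6]
300 133 [ 91.5 115.7]
330 132 [ 91.5 115.3]
360 122 [ 92.  115.3]
390 116 [ 91.2 115.5]
480 103 [ 92.4 114.9]
500 97 [ 91.5 115. ]
515 94 [ 91.6 115.1]
```

View pics/end.png

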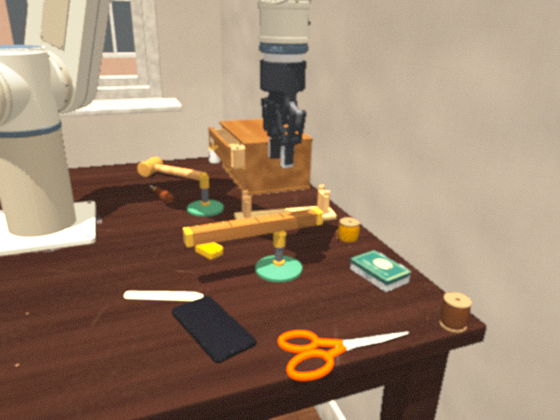

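The bar rests level on the crest, pixel (279,238), with the gripper well clear; the spool, wax and tin are where they were.

```bash
python3 -c "
from station import *
print(close_job())"
```

```text
the job is handed in; nothing more can be done
None
```

The bar was balancing level by itself on the crest of the farther stand when I handed the job in at about 31 s, resting on its balance point about 45 mm from its middle, with the gripper clear and the spool, wax and tin where they were.

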